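# Seal the food box and work the vacuum pump

### The arm

A 6-joint arm with a two-finger parallel gripper is mounted at the origin on the work surface. World frame = base frame: x ahead of the robot, y to its left, z up, the work surface at z = 0. Lengths are in m, angles in degrees, forces in N, time in s.
With the tool pointing down it reaches from about 0.4 to 0.825 m from the base axis. Payload 7 kg.
Tool frame: the origin (TCP) lies at the very end of the fingers, on their centre line; the grasp point (between the pads) lies 19 mm behind it; z points along the fingers, y is the direction in which the jaws open and shut (so a half turn about z gives the same grasp; the last joint's range is limited). The gripper opens to 88 mm and grips with 3 to 60 N. Pads are 19 mm wide; open, the fingers measure 130 mm over their backs; the gripper's body (78 mm by 193 mm) begins 47 mm behind the grasp point.
Start: joints at [92.309, 20.546, 0.682, 0, -70.136, -16.507], TCP at [0.166, 0.654, 0.227] pointing down, gripper open.
Joint ranges: [-176.03, 176.03], [-82.01, 121.73], [-58.28, 71.71], [-173.87, 95.51], [-174.79, -0.11], [-173.66, 173.66]. Speed limits (degrees/s): [136.94, 136.94, 172.46, 180, 180, 180].

### API

Orientations are given as [roll, pitch, yaw] about the fixed x, y, z axes, in that order (R = Rz(yaw) Ry(pitch) Rx(roll)).
In Python, from plant import telemetry, optics, ctrl gives the robot as it stands.
- The arm moves only by the tool servo_tool, never from a script. Its argument "rows" is a list of rows, each a list of 3 entries, a list of its own where there are three numbers: the shift along the tool's x, y, z in m, then the turn, a rotation vector about the tool's x, y, z in units of 6 degrees (1.0 is 6 degrees), then the closure, from 0 (fully open) to 1 (shut). A call has 1 to 20 rows; each row shifts and turns the commanded pose from where the row before left it, along the tool's axes as they then stand; what a row does not reach is not made up. A row lasts 1/12 s, in which the tool goes at most 41.7 mm and 7.16 degrees, less where a joint would pass 70% of its speed; a pose out of reach is approached as far as the arm can. A call is refused whole if a number of a shift passes 0.0417 or a number of a turn 1, either way. A call with a gripper value outside its range is refused whole. The fingers move at their own pace and stop on an object; the grip force is fixed at half the most. Time passes only in rows, so rows that do not move let the fingers close. It gives the time, the measured TCP pose, the force and the opening at its end, in the units of the state.
- telemetry.get_obs(): the state, without advancing time (a new reading comes with each control period).
- optics.snapshot(name): name is "scene" or "top" or "wrist"; returns the picture (400x640x3 uint8, red, green, blue); there is no depth.
- optics.camera_info(name): a dict with "mtx" (3x3 intrinsics, pixels), "rvec" (rotation vector, rad) and "tvec" (3), from world to camera coordinates, as OpenCV has them. Camera axes: x right, y down, z forward; pixel columns grow to the right and rows downward; lengths in m; the calibration is good to about 2 mm. A picture is of the moment at which its call begins: read the wrist's pose just before it. camera_info takes no time and is no camera call; for the wrist camera it gives the pose at the moment of the call.
- ctrl.close_job(): hands the job in, once; it reports no verdict.
The state is a dict: "clock": time; "joint_pos": joint angles; "qvel": joint speeds; "tau": joint torques, N m; "tool_pos": TCP position; "orientation": TCP orientation; "force": force on the tool from outside, world axes, zero at the start; "moment": the same for the moment, N m; "opening": finger opening in m.
Only numpy, scipy, OpenCV 4.12 (cv2) and the standard library are available. Lean on these libraries where they do the work, as an engineer would, in place of code of your own. Each camera call takes 0.05 s, during which the arm holds its last target.

### The job

Seal the glass food box: press down the four snap tabs around its lid, one after another, until every one has snapped down. Then pull the pump's black knob out along its slanted axis until it catches, let go of it for a second so that it stays out by itself, and push it fully home again. Leave the glass bowl, the mug and the jar where they stand.

Things in the scene. Friction and masses are not known exactly. Their poses are not given: they have to be found in the camera images.
- pump: Fixed white vacuum pump, 150 mm wide, 120 high, on a base plate 8 thick, 190 deep. Origin: middle of the plate's front edge, on the counter; x to the back, y left, z up; front roughly to the robot. The knob is in the sloping face's centre at (95,0,85) mm; outward normal = knob axis = (-0.500,0,0.866), 30 deg from vertical. A bow handle passes over the knob: come along the axis, not straight down.
- knob_grip (a point): Centre of the black round knob head (cylinder 46 mm in diameter, 30 mm long along its axis, on a 16 mm steel stem); moves with the knob, axes: z along the knob's axis outwards, y as the pump's y. With the knob home it is 35 mm from the sloping face (20 mm gap under the head).
- knob (a joint): Knob travel in m along its axis: 0 fully home, 0.030 fully out at its catch. An over-centre spring holds it at either end with about 5 N; past half-way it jumps to the nearer end by itself.
- foodbox: Fixed glass food box with a flat white lid, 140 mm (x) by 180 mm (y), lid top 84 mm high. Origin: centre of its underside; x to its far side, y to its left side, z up. One white tab is hinged at the middle of each of the four lid edges, its hinge 80 mm high, 71 mm (far, near) or 91 mm (left, right) from the box's centre.
- tab_far_pad (a point): Point to press on the tab on the box's +x side: upper face, 22 mm from the hinge. The tab is a flap 60 mm wide, 38 mm long, 4 mm thick; raised it sticks outward and 25 deg upward (point then 91 mm high, 19 mm out from the hinge); snapped down it hangs 65 deg below level. Moves with the tab.
- tab_left_pad (a point): The same point on the tab on the box's +y side.
- tab_near_pad (a point): The same point on the tab on the box's -x side.
- tab_right_pad (a point): The same point on the tab on the box's -y side.
- tab_far (a joint): Angle of the +x tab in rad: 0 raised, 1.57 snapped down. A spring holds it at either end (about 5 N at the press point); past half-way (20 degrees below level) it snaps the rest of the way by itself.
- tab_left (a joint): Angle of the +y tab, the same.
- tab_near (a joint): Angle of the -x tab, the same.
- tab_right (a joint): Angle of the -y tab, the same.
- glass_bowl: Bystander: loose glass bowl, 100 mm across, 50 mm high; origin at the centre of its underside. It stands between box and pump.
- mug: Bystander: loose white mug, 80 mm across, 90 mm high, handle to its +y; origin at the centre of its underside.
- spice_jar: Bystander: loose jar, 48 mm across, 90 mm high; origin at the centre of its underside.
- pump_bar (a point): Middle of the bow handle's bar: 12 mm thick, along the pump's y from -85 to +85 mm, 240 mm high; a leg runs from each end down and back to the pump's rear. It lies 30 mm behind and 125 mm above the centre of the knob head when home.

How it is judged (in metres and radians):
On the way, in this order (a step that is already met when the one before it is completed fails the run):
1. all four tabs snapped down, the knob still home (value of joint each of tab_far, tab_left, tab_near, tab_right above 1.4 rad and value of joint knob below 0.005 m), for 0.2 s.
2. knob out at its catch and let go: nothing of the robot touches the pump for 0.5 s (value of joint knob above 0.025 m and contact force between each of the fingers, the arm and pump below 0.3 N), for 0.5 s.
At the end, for the whole second after the job is handed in: The knob is home again to within 4 mm and all four tabs are snapped down (each beyond 1.4 of 1.57 rad) (value of joint knob below 0.004 m and value of joint each of tab_far, tab_left, tab_near, tab_right above 1.4 rad); the robot touches nothing.
It fails at once if the bowl, the mug or the jar is moved by more than 30 mm (distance of any of glass_bowl, mug, spice_jar from where it was at the start of the episode above 0.03 m).
It also fails if it takes over 72 s, if anything falls off the work surface, if the arm or the gripper's body presses on something with over 40 N, if the wrist force passes 120 N, or if a joint passes its speed limit or range.

## Working session

There is one attempt and no reset: what is moved stays moved. The work goes in short steps, Python scripts to look and compute and a tool call to move; the robot and the scene stay as the last step left them, time stands still between calls to the robot, and variables do not carry over. Pictures are saved under pics/ and viewed, and the job is handed in when it is done.

Besides the shell and the picture viewer there is one more tool, called after "Emit:" as name(argument=value, ...) on one line, values as JSON. servo_tool: Moves the arm, as the interface text tells. Its arguments: {"type":"object","properties":{"rows":{"type":"array"}},"required":["rows"]}

```bash
mkdir -p pics; ls; python3 - <<'E'
from plant import telemetry, optics, ctrl
import cv2,numpy as np
print(telemetry.get_obs())
for n in ["scene","top","wrist"]:
    i=optics.camera_info(n); print(n,i)
    cv2.imwrite(f"pics/{n}0.png",cv2.cvtColor(optics.snapshot(n),cv2.COLOR_RGB2BGR))
E
```

```text
pics
{'clock': 0.0, 'joint_pos': array([ 9.23089743e+01,  2.05907628e+01,  6.33582024e-01, -2.02792336e-02,
       -7.01370436e+01, -1.65051394e+01]), 'qvel': array([-0.10753409, -0.04467019,  0.06886243,  0.03455486, -0.05622696,
       -0.05903059]), 'tau': array([ 1.57304448e-04, -5.82718956e+01,  2.93048841e+01,  6.99746355e+00,
        6.73916191e-03, -1.53012897e-04]), 'tool_pos': array([0.1654644 , 0.65388933, 0.22562833]), 'orientation': array([ 1.79904242e+02, -8.49360966e-03, -1.42030639e+01]), 'force': array([ 0.35012854,  0.27081538, -0.16541512]), 'moment': array([-0.00181204, -0.03632292, -0.00564148]), 'opening': 0.08762746118914815}
scene {'mtx': array([[413.95529187,   0.        , 317.58811755],
       [  0.        , 413.95529187, 196.58709188],
       [  0.        ,   0.        ,   1.        ]]), 'rvec': array([ 2.41324639,  0.83032354, -0.25189248]), 'tvec': array([-0.42848508, -0.17087633,  1.26447109])}
top {'mtx': array([[473.22851906,   0.        , 314.60096029],
       [  0.        , 473.22851906, 200.08227686],
       [  0.        ,   0.        ,   1.        ]]), 'rvec': array([ 2.160108  , -2.12240239,  0.12394861]), 'tvec': array([0.01400523, 0.55843332, 1.3371173 ])}
wrist {'mtx': array([[286.99943138,   0.        , 321.41689799],
       [  0.        , 286.99943138, 202.55349047],
       [  0.        ,   0.        ,   1.        ]]), 'rvec': array([-1.80141482,  2.31438709,  0.35260432]), 'tvec': array([ 0.6756393 , -0.03759946,  0.39165423])}
```

View pics/scene0.png

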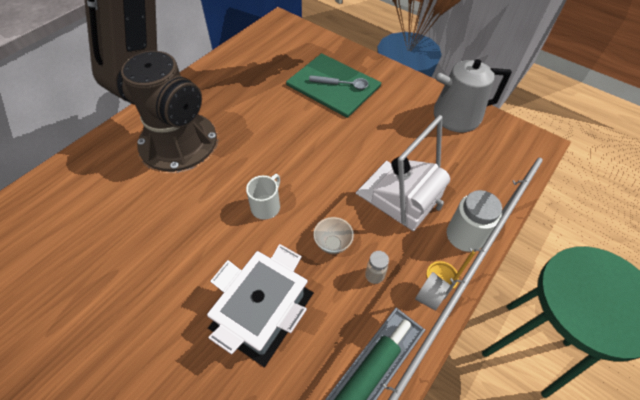

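View pics/top0.png

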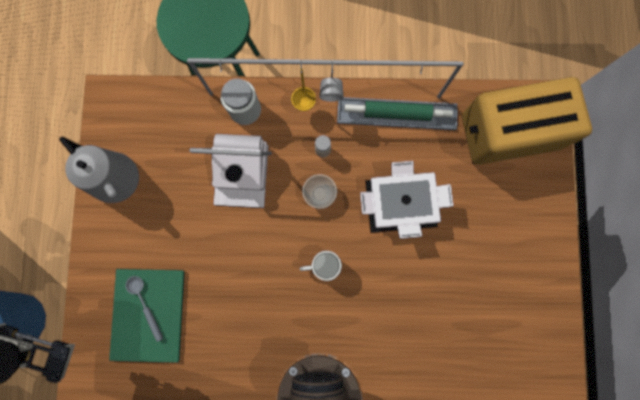

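View pics/wrist0.png

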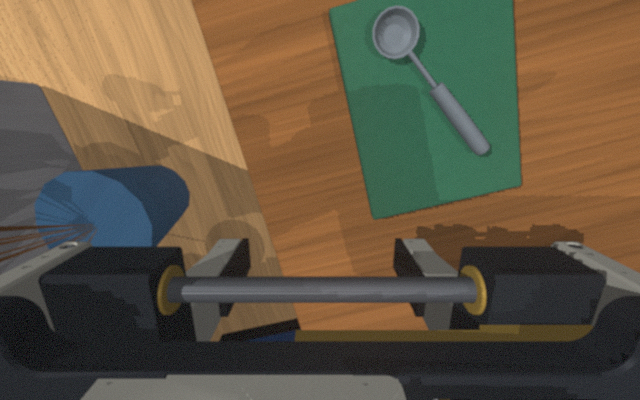

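The scene view shows the box near (258,300), the bowl at (333,236), the mug at (264,196), the jar at (377,267) and the pump at (405,190). In the top view the box is near (405,200), the pump knob at (234,173), the bowl at (320,191), the mug at (326,265) and the jar at (323,146). I'll enlarge both views next.

```bash
cat > h.py <<'E'
import cv2,numpy as np
from plant import telemetry, optics, ctrl
from scipy.spatial.transform import Rotation as Ro
def cam(n):
    i=optics.camera_info(n); R=cv2.Rodrigues(i["rvec"])[0]; return i["mtx"],R,np.array(i["tvec"])
def ray(n,px):
    K,R,t=cam(n); d=R.T@np.linalg.solve(K,[px[0],px[1],1.]); return -R.T@t,d
def onz(n,px,z):
    o,d=ray(n,px); return o+d*(z-o[2])/d[2]
def proj(n,p):
    K,R,t=cam(n); q=K@(R@np.array(p,float)+t); return q[:2]/q[2]
def tri(a,pa,b,pb):
    A=np.zeros((3,3));B=np.zeros(3)
    for n,p in((a,pa),(b,pb)):
        o,d=ray(n,p); d/=np.linalg.norm(d); M=np.eye(3)-np.outer(d,d); A+=M;B+=M@o
    return np.linalg.solve(A,B)
def snap(n,f,crop=None,k=1):
    im=cv2.cvtColor(optics.snapshot(n),cv2.COLOR_RGB2BGR); cv2.imwrite(f"pics/{f}_raw.png",im)
    if crop: x,y,w,h=crop; im=im[y:y+h,x:x+w]
    cv2.imwrite(f"pics/{f}.png",cv2.resize(im,None,fx=k,fy=k,interpolation=cv2.INTER_CUBIC)); return im
E
python3 - <<'E'
import cv2
t=cv2.imread("pics/top0.png");s=cv2.imread("pics/scene0.png")
cv2.imwrite("pics/topbox.png",cv2.resize(t[150:250,350:470],None,fx=6,fy=6,interpolation=2))
cv2.imwrite("pics/toppump.png",cv2.resize(t[125:215,180:290],None,fx=6,fy=6,interpolation=2))
cv2.imwrite("pics/scbox.png",cv2.resize(s[235:365,200:320],None,fx=4.5,fy=4.5,interpolation=2))
cv2.imwrite("pics/scpump.png",cv2.resize(s[110:235,345:460],None,fx=4.5,fy=4.5,interpolation=2))
E
```

```text
(no output)
```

View pics/topbox.png

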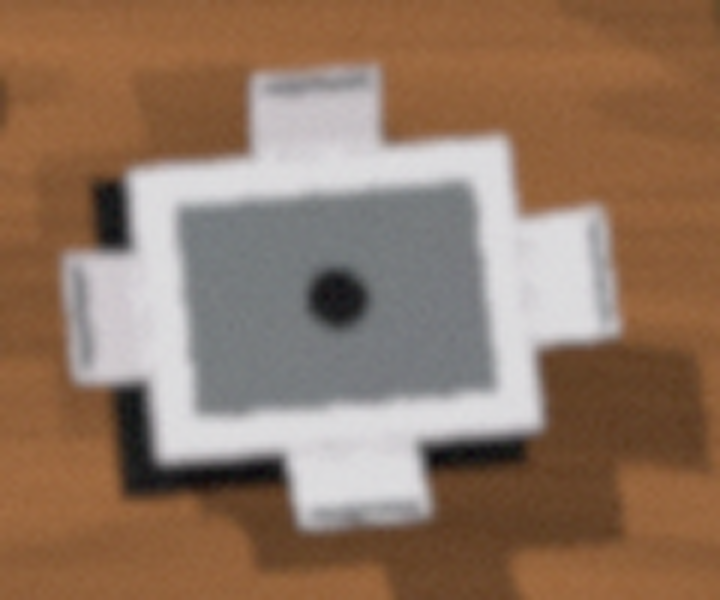

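View pics/toppump.png

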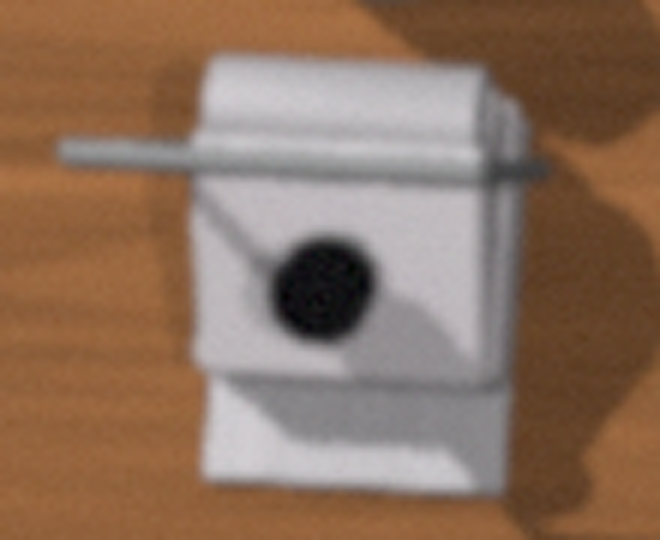

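View pics/scbox.png

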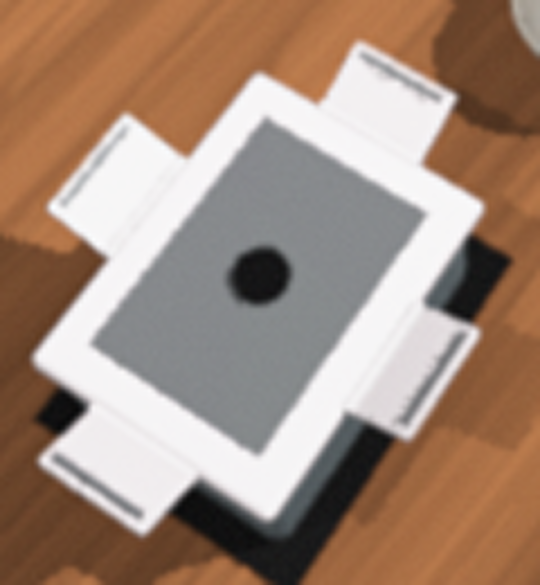

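View pics/scpump.png

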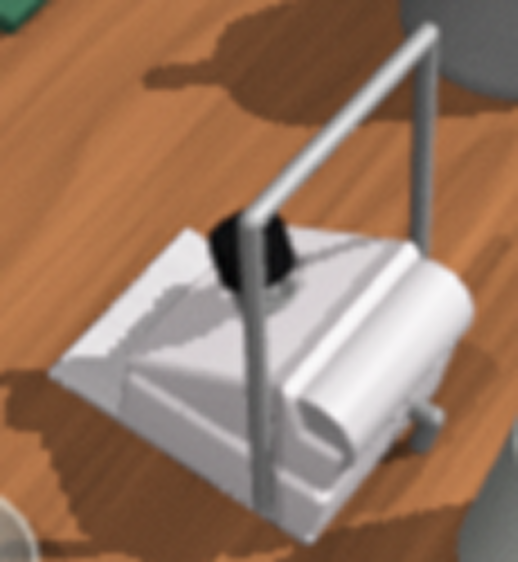

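```bash
python3 - <<'E'
from h import *
np.set_printoptions(precision=4,suppress=True)
T=lambda p,o,k:(p[0]/k+o[0],p[1]/k+o[1])
c=[onz("top",T(p,(350,150),6),.084) for p in [(130,170),(510,137),(545,430),(160,465)]]
c2=[onz("scene",T(p,(200,235),4.5),.084) for p in [(260,72),(485,208),(275,522),(35,358)]]
print(np.array(c),np.mean(c,0));print(np.array(c2),np.mean(c2,0))
c=np.array(c)
print("sizes",np.linalg.norm(np.roll(c,-1,0)-c,axis=1),np.linalg.norm(np.roll(c2,-1,0)-c2,axis=1))
d=c-np.roll(c,-1,0);print("ang",np.degrees(np.arctan2(d[:,1],d[:,0])))
d=np.array(c2)-np.roll(c2,-1,0);print("ang sc",np.degrees(np.arctan2(d[:,1],d[:,0])))
print("tag centre",onz("top",T((337,297),(350,150),6),.084),onz("scene",T((260,276),(200,235),4.5),.084))
# pump
f=[onz("top",T(p,(180,125),6),.008) for p in [(203,482),(505,493)]]
g=[onz("scene",T(p,(345,110),4.5),.008) for p in [(190,230),(50,372),(310,540)]]
print("plate front top L,R",f,"scene",g)
print("size",np.linalg.norm(f[0]-f[1]),np.linalg.norm(g[0]-g[1]),np.linalg.norm(g[1]-g[2]))
for d in (f[0]-f[1],g[0]-g[1]): print("yaw",np.degrees(np.arctan2(-d[0],d[1])))
print("knob tri",tri("top",T((322,288),(180,125),6),"scene",T((252,250),(345,110),4.5)))
print("bar tri ends", tri("top",T((62,152),(180,125),6),"scene",T((432,30),(345,110),4.5)),tri("top",T((545,168),(180,125),6),"scene",T((255,225),(345,110),4.5)))
for n,p,q in (("bowl",(320,191),.05),("mug",(326,265),.09),("jar",(323,146),.09)): print(n,onz("top",p,q))
E
```

```text
[[ 0.6164 -0.1369  0.084 ]
 [ 0.6348 -0.3149  0.084 ]
 [ 0.4971 -0.3289  0.084 ]
 [ 0.4777 -0.1511  0.084 ]] [ 0.5565 -0.233   0.084 ]
[[ 0.4857 -0.1531  0.084 ]
 [ 0.6234 -0.1402  0.084 ]
 [ 0.6429 -0.3143  0.084 ]
 [ 0.5043 -0.3283  0.084 ]] [ 0.5641 -0.234   0.084 ]
sizes [0.1789 0.1385 0.1788 0.1393] [0.1383 0.1753 0.1393 0.1762]
ang [  95.927     5.7957  -83.7964 -174.1413]
ang sc [-174.6248   96.3814    5.7451  -83.9416]
tag centre [ 0.5577 -0.2334  0.084 ] [ 0.56  -0.234  0.084]
plate front top L,R [array([0.5416, 0.3244, 0.008 ]), array([0.5386, 0.1739, 0.008 ])] scene [array([0.5511, 0.3217, 0.008 ]), array([0.5442, 0.172 , 0.008 ]), array([0.7313, 0.1668, 0.008 ])]
size 0.15046098512424133 0.14985097095454655 0.1871498628855927
yaw -1.1455663169426205
yaw -2.63965614386704
knob tri [0.621  0.2493 0.1102]
bar tri ends [0.6539 0.3374 0.236 ] [0.6513 0.1352 0.26  ]
bowl [0.5832 0.0085 0.05  ]
mug [ 0.3718 -0.012   0.09  ]
jar [0.7064 0.0018 0.09  ]
```

```bash
cat >> h.py <<'E'
BC=np.array([.5585,-.2335]); BY=np.radians(5.85)
def down(yaw): return Ro.from_euler("xyz",[180,0,yaw],degrees=True)
def plan(p,R=None,rowlen=.035):
    o=telemetry.get_obs(); R0=Ro.from_euler("xyz",o["orientation"],degrees=True)
    if R is None: R=R0
    rv=np.degrees((R0.inv()*R).as_rotvec())/6
    s=R.inv().apply(np.array(p)-o["tool_pos"])
    nr=int(np.ceil(np.linalg.norm(rv)/.95)) ; ns=max(1,int(np.ceil(np.linalg.norm(s)/rowlen)))
    print("turn total",rv.round(2),"rows",nr,"each",(rv/max(nr,1)).round(3),"| then shift total",s.round(4),"rows",ns,"each",(s/ns).round(4))
def st():
    o=telemetry.get_obs(); print("t %.2f"%o["clock"],"pos",o["tool_pos"].round(4),"ori",o["orientation"].round(1),"F",o["force"].round(1),"open %.3f"%o["opening"],"q",o["joint_pos"].round(0))
def boxpt(dx,dy,z):
    c,s=np.cos(BY),np.sin(BY); return np.array([BC[0]+c*dx-s*dy,BC[1]+s*dx+c*dy,z])
E
python3 - <<'E'
from h import *
o=telemetry.get_obs(); K,R,t=cam("wrist"); R0=Ro.from_euler("xyz",o["orientation"],degrees=True)
print("cam in tool",R0.inv().apply(-R.T@t-o["tool_pos"]).round(3), R0.inv().apply(R.T@[0,0,1]).round(3))
for n,d in dict(near=(-.093,0),far=(.093,0),left=(0,.113),right=(0,-.113)).items(): print(n,boxpt(*d,.13).round(4))
plan([.42,.33,.25],down(5.85))
E
```

```text
cam in tool [ 0.081 -0.002 -0.158] [-0.299  0.     0.954]
near [ 0.466 -0.243  0.13 ]
far [ 0.651 -0.224  0.13 ]
left [ 0.547  -0.1211  0.13  ]
right [ 0.57   -0.3459  0.13  ]
turn total [ 0.01  0.   -3.34] rows 4 each [ 0.003  0.    -0.836] | then shift total [ 0.2201  0.3483 -0.0241] rows 12 each [ 0.0183  0.029  -0.002 ]
```

Emit:
servo_tool(rows=[[[0,0,-0.006],[0,0,-0.835],1],[[0,0,-0.006],[0,0,-0.835],1],[[0,0,-0.006],[0,0,-0.835],1],[[0,0,-0.006],[0,0,-0.835],1],[[0.0185,0.029,0],[0,0,0],1],[[0.0185,0.029,0],[0,0,0],1],[[0.0185,0.029,0],[0,0,0],1],[[0.0185,0.029,0],[0,0,0],1],[[0.0185,0.029,0],[0,0,0],1],[[0.0185,0.029,0],[0,0,0],1],[[0.0185,0.029,0],[0,0,0],1],[[0.0185,0.029,0],[0,0,0],1],[[0.0185,0.029,0],[0,0,0],1],[[0.0185,0.029,0],[0,0,0],1],[[0.0185,0.029,0],[0,0,0],1],[[0.0185,0.029,0],[0,0,0],1],[[0,0,0],[0,0,0],1]])

```text
clock: 1.57
tool_pos: [0.4239, 0.3268, 0.2506]
orientation: [179.9, 0.0, 5.7]
force: [-0.0, 1.1, -0.4]
opening: 0.0004
```

```bash
python3 - <<'E'
from h import *
st(); plan(boxpt(-.13,0,.22),down(5.85))
E
```

```text
t 1.57 pos [0.4239 0.3268 0.2506] ori [179.9   0.    5.7] F [-0.   1.1 -0.4] open 0.000 q [ 59.   6. -15.   0. -69.  37.]
turn total [ 0.01  0.   -0.03] rows 1 each [ 0.009  0.002 -0.033] | then shift total [-0.0532  0.5711  0.0306] rows 17 each [-0.0031  0.0336  0.0018]
```

Emit:
servo_tool(rows=[[[-0.003,0.0336,0.0018],[0,0,0],1],[[-0.003,0.0336,0.0018],[0,0,0],1],[[-0.003,0.0336,0.0018],[0,0,0],1],[[-0.003,0.0336,0.0018],[0,0,0],1],[[-0.003,0.0336,0.0018],[0,0,0],1],[[-0.003,0.0336,0.0018],[0,0,0],1],[[-0.003,0.0336,0.0018],[0,0,0],1],[[-0.003,0.0336,0.0018],[0,0,0],1],[[-0.003,0.0336,0.0018],[0,0,0],1],[[-0.003,0.0336,0.0018],[0,0,0],1],[[-0.003,0.0336,0.0018],[0,0,0],1],[[-0.003,0.0336,0.0018],[0,0,0],1],[[-0.003,0.0336,0.0018],[0,0,0],1],[[-0.003,0.0336,0.0018],[0,0,0],1],[[-0.003,0.0336,0.0018],[0,0,0],1],[[-0.003,0.0336,0.0018],[0,0,0],1],[[-0.003,0.0336,0.0018],[0,0,0],1],[[0,0,0],[0,0,0],1],[[0,0,0],[0,0,0],1]])

```text
clock: 3.15
tool_pos: [0.4286, -0.244, 0.2192]
orientation: [-180.0, 0.1, 5.6]
force: [-0.5, 0.7, 0.8]
opening: 0.0002
```

```bash
python3 - <<'E'
from h import *
st(); snap("wrist","w1"); i=cv2.imread("pics/w1.png")
for d in ((-.07,-.09),(-.07,.09),(.07,.09),(.07,-.09),(0,0)):
    p=proj("wrist",boxpt(*d,.084)); print(p.round(0)); cv2.drawMarker(i,tuple(int(v) for v in p),(0,0,255),0,12)
cv2.imwrite("pics/w1m.png",i)
E
```

```text
t 3.15 pos [ 0.4286 -0.244   0.2192] ori [-1.8e+02  1.0e-01  5.6e+00] F [-0.5  0.7  0.8] open 0.000 q [ -7.   4. -22.  -0. -64. 102.]
[417. 135.]
[236. 135.]
[221. -33.]
[433. -33.]
[327.  58.]
```

View pics/w1m.png

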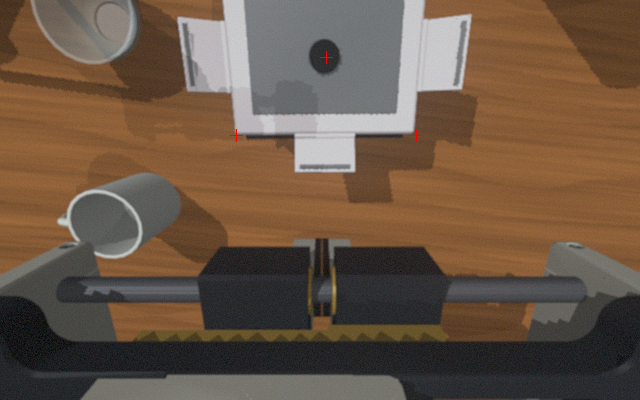

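The markers projected from my box pose fall on the lid corners at (236,135) and (417,135) and within 3 px of the dot at (324,56), so the box pose is good. Next I press the near tab.

```bash
python3 - <<'E'
from h import *
plan(boxpt(-.094,0,.12),down(5.85))
E
```

```text
turn total [-0.    0.01 -0.02] rows 1 each [-0.004  0.009 -0.022] | then shift total [0.036  0.0037 0.0995] rows 4 each [0.009  0.0009 0.0249]
```

Emit:
servo_tool(rows=[[[0.009,0.001,0.025],[0,0,-0.02],1],[[0.009,0.001,0.025],[0,0,0],1],[[0.009,0.001,0.025],[0,0,0],1],[[0.009,0.001,0.025],[0,0,0],1],[[0,0,0.006],[0,0,0],1],[[0,0,0.006],[0,0,0],1],[[0,0,0.006],[0,0,0],1],[[0,0,0.006],[0,0,0],1],[[0,0,0.006],[0,0,0],1],[[0,0,0.006],[0,0,0],1],[[0,0,0.006],[0,0,0],1],[[0,0,0.006],[0,0,0],1],[[0,0,0.006],[0,0,0],1],[[0,0,0.006],[0,0,0],1],[[0,0,0],[0,0,0],1]])

```text
clock: 4.45
tool_pos: [0.4645, -0.2427, 0.0584]
orientation: [-180.0, 0.1, 5.9]
force: [-0.1, -0.1, 0.2]
opening: 0.0003
```

```bash
python3 - <<'E'
from h import *
st(); snap("scene","s1",(180,215,160,160),4)
plan(boxpt(.094,0,.17),down(5.85))
E
```

```text
t 4.45 pos [ 0.4645 -0.2427  0.0584] ori [-1.8e+02  1.0e-01  5.9e+00] F [-0.1 -0.1  0.2] open 0.000 q [ -6.  17. -30.  -0. -43. 102.]
turn total [-0.    0.02  0.02] rows 1 each [-0.004  0.016  0.017] | then shift total [ 0.1881  0.0002 -0.111 ] rows 7 each [ 0.0269  0.     -0.0159]
```

View pics/s1.png

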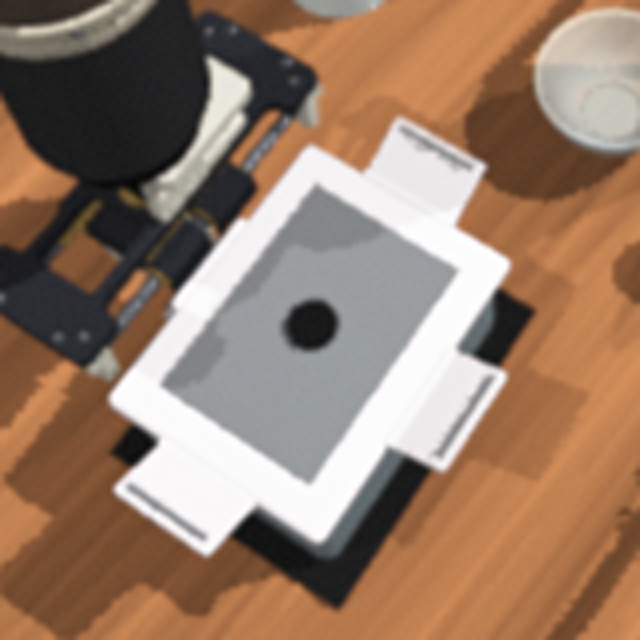

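At (210,270) the near tab now hangs close to the lid edge and the wrist force is zero, so it has snapped. Now the far tab.

Emit:
servo_tool(rows=[[[0,0,-0.028],[0,0,0],1],[[0,0,-0.028],[0,0,0],1],[[0,0,-0.028],[0,0,0],1],[[0.0313,0,0],[0,0,0],1],[[0.0313,0,0],[0,0,0],1],[[0.0313,0,0],[0,0,0],1],[[0.0313,0,0],[0,0,0],1],[[0.0313,0,0],[0,0,0],1],[[0.0313,0,0.01],[0,0,0],1],[[0,0,0.01],[0,0,0],1],[[0,0,0.008],[0,0,0],1],[[0,0,0.008],[0,0,0],1],[[0,0,0.008],[0,0,0],1],[[0,0,0.008],[0,0,0],1],[[0,0,0.008],[0,0,0],1],[[0,0,0.008],[0,0,0],1],[[0,0,0.008],[0,0,0],1],[[0,0,0.008],[0,0,0],1],[[0,0,0],[0,0,0],1]])

```text
clock: 6.08
tool_pos: [0.6512, -0.2233, 0.0578]
orientation: [-180.0, 0.1, 5.9]
force: [-0.3, -0.3, 0.8]
opening: 0.0005
```

```bash
python3 - <<'E'
from h import *
st(); snap("scene","s2",(180,215,160,160),4)
E
```

```text
t 6.08 pos [ 0.6512 -0.2233  0.0578] ori [-1.8e+02  1.0e-01  5.9e+00] F [-0.3 -0.3  0.8] open 0.001 q [ -3.  30.  -8.  -0. -52.  99.]
```

View pics/s2.png

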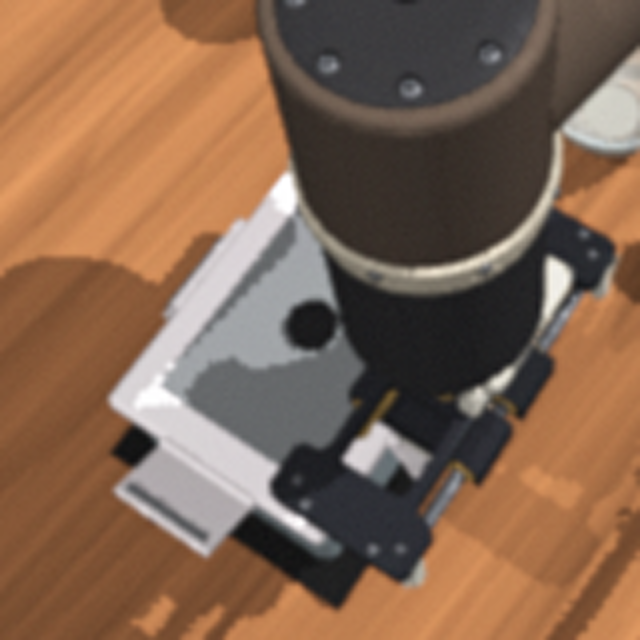

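The near tab's edge at (210,270) still hangs down. The gripper hides the far tab, but the force is about zero. I rise and turn 90 degrees for the side tabs.

Emit:
servo_tool(rows=[[[0,0,-0.03],[0,0,0],1],[[0,0,-0.03],[0,0,0],1],[[0,0,-0.03],[0,0,0],1],[[0,0,0],[0,0,0.9375],1],[[0,0,0],[0,0,0.9375],1],[[0,0,0],[0,0,0.9375],1],[[0,0,0],[0,0,0.9375],1],[[0,0,0],[0,0,0.9375],1],[[0,0,0],[0,0,0.9375],1],[[0,0,0],[0,0,0.9375],1],[[0,0,0],[0,0,0.9375],1],[[0,0,0],[0,0,0.9375],1],[[0,0,0],[0,0,0.9375],1],[[0,0,0],[0,0,0.9375],1],[[0,0,0],[0,0,0.9375],1],[[0,0,0],[0,0,0.9375],1],[[0,0,0],[0,0,0.9375],1],[[0,0,0],[0,0,0.9375],1],[[0,0,0],[0,0,0.9375],1]])

```text
clock: 7.72
tool_pos: [0.6521, -0.2234, 0.1501]
orientation: [180.0, 0.0, -84.3]
force: [0.1, 0.5, -0.5]
opening: 0.0004
```

Emit:
servo_tool(rows=[[[-0.0285,0.0235,0],[0,0,0],1],[[-0.0285,0.0235,0],[0,0,0],1],[[-0.0285,0.0235,0],[0,0,0],1],[[-0.0285,0.0235,0],[0,0,0],1],[[0,0,0],[0,0,0],1]])

```text
clock: 8.13
tool_pos: [0.5423, -0.117, 0.1503]
orientation: [179.9, 0.1, -84.0]
force: [-1.2, -1.2, -0.3]
opening: 0.0004
```

```bash
python3 - <<'E'
from h import *
st(); plan(boxpt(0,.114,.058),down(-84.15))
snap("scene","s3",(180,215,160,160),4)
E
```

```text
t 8.13 pos [ 0.5423 -0.117   0.1503] ori [ 1.799e+02  1.000e-01 -8.400e+01] F [-1.2 -1.2 -0.3] open 0.000 q [  8.  13. -21.  -0. -56.  -2.]
turn total [0.01 0.01 0.03] rows 1 each [0.013 0.015 0.028] | then shift total [ 0.0035 -0.0043  0.0923] rows 3 each [ 0.0012 -0.0014  0.0308]
```

View pics/s3.png

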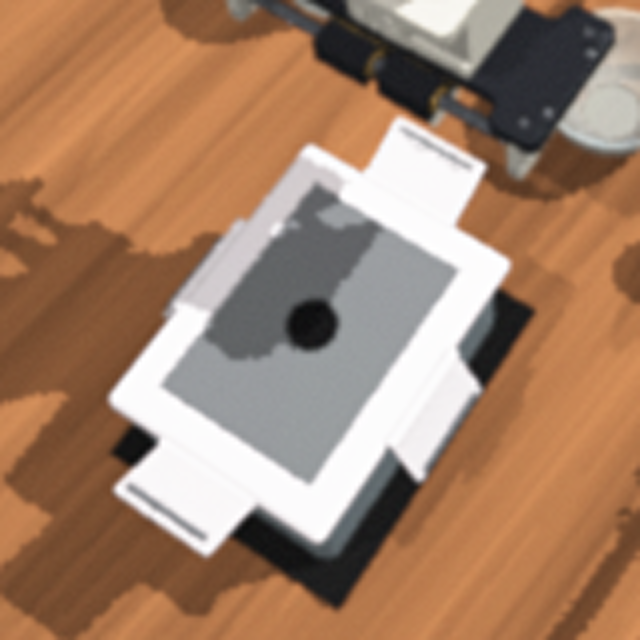

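The far tab now hangs down at (435,420); left (425,170) and right (180,500) are still raised. Next is the left tab.

Emit:
servo_tool(rows=[[[0.0015,-0.002,0.014],[0,0,0],1],[[0.001,-0.001,0.014],[0,0,0],1],[[0,0,0.008],[0,0,0],1],[[0,0,0.008],[0,0,0],1],[[0,0,0.008],[0,0,0],1],[[0,0,0.008],[0,0,0],1],[[0,0,0.008],[0,0,0],1],[[0,0,0.008],[0,0,0],1],[[0,0,0.008],[0,0,0],1],[[0,0,0.008],[0,0,0],1],[[0,0,0],[0,0,0],1],[[0,0,-0.03],[0,0,0],1],[[0,0,-0.03],[0,0,0],1],[[0,0,-0.03],[0,0,0],1],[[0.0325,0,0],[0,0,0],1],[[0.0325,0,0],[0,0,0],1],[[0.0325,0,0],[0,0,0],1],[[0.0325,0,0],[0,0,0],1],[[0.0325,0,0],[0,0,0],1],[[0.0325,0,0],[0,0,0],1]])

```text
clock: 9.85
tool_pos: [0.5702, -0.3174, 0.1471]
orientation: [180.0, 0.0, -84.0]
force: [0.3, 0.9, -0.1]
opening: 0.0
```

Emit:
servo_tool(rows=[[[0.0325,0,0],[0,0,0],1],[[0,0,0],[0,0,0],1]])

```text
clock: 10.02
tool_pos: [0.5734, -0.3531, 0.1463]
orientation: [179.9, -0.0, -84.2]
force: [0.9, 0.4, 0.2]
opening: 0.0008
```

```bash
python3 - <<'E'
from h import *
st(); plan(boxpt(0,-.114,.058),down(-84.15))
snap("scene","s4",(180,215,160,160),4)
E
```

```text
t 10.02 pos [ 0.5734 -0.3531  0.1463] ori [179.9  -0.  -84.2] F [0.9 0.4 0.2] open 0.001 q [-15.  24.  -6.   0. -61.  21.]
turn total [ 0.01 -0.   -0.01] rows 1 each [ 0.014 -0.005 -0.012] | then shift total [-0.0065  0.0027  0.0883] rows 3 each [-0.0022  0.0009  0.0294]
```

View pics/s4.png

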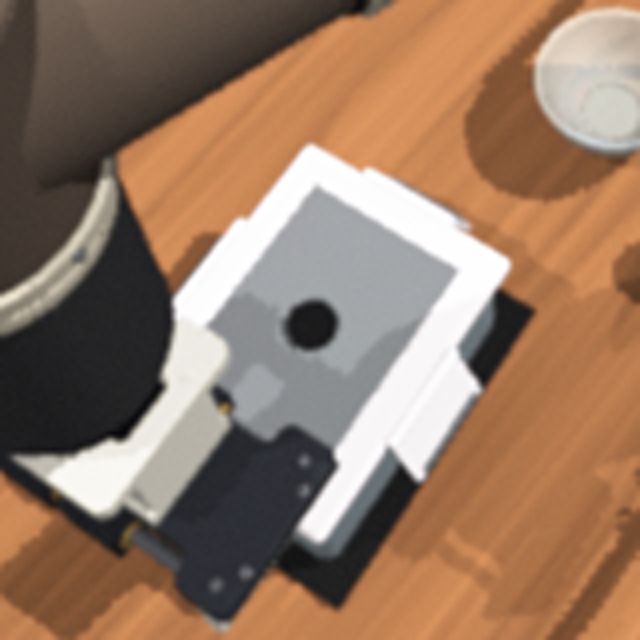

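The left tab hangs down at (415,195) and the bowl has not moved. Now the right tab.

Emit:
servo_tool(rows=[[[-0.0035,0.0015,0.012],[0,0,0],1],[[-0.003,0.001,0.012],[0,0,0],1],[[0,0,0.008],[0,0,0],1],[[0,0,0.008],[0,0,0],1],[[0,0,0.008],[0,0,0],1],[[0,0,0.008],[0,0,0],1],[[0,0,0.008],[0,0,0],1],[[0,0,0.008],[0,0,0],1],[[0,0,0.008],[0,0,0],1],[[0,0,0.008],[0,0,0],1],[[0,0,0],[0,0,0],1],[[0,0,-0.04],[0,0,0],0],[[0,0,-0.04],[0,0,0],0],[[0,0,-0.04],[0,0,0],0],[[0,0,-0.04],[0,0,0],0],[[0,0.03,-0.03],[0,0,0],0],[[0,0.03,0],[0,0,0],0],[[0,0.03,0],[0,0,0],0],[[0,0.03,0],[0,0,0],0]])

```text
clock: 11.65
tool_pos: [0.4506, -0.3541, 0.2492]
orientation: [-180.0, 0.0, -84.0]
force: [0.4, -0.1, 0.2]
opening: 0.0481
```

```bash
python3 - <<'E'
from h import *
st()
snap("scene","s5",(180,215,160,160),4)
E
```

```text
t 11.65 pos [ 0.4506 -0.3541  0.2492] ori [-180.    0.  -84.] F [ 0.4 -0.1  0.2] open 0.048 q [-19.  10. -10.  -0. -69.  25.]
```

View pics/s5.png

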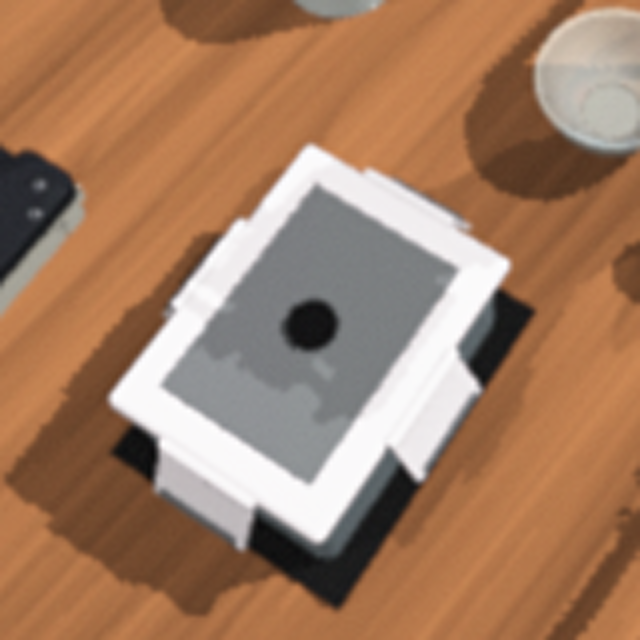

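All four tabs hang down: near (205,270), left (415,195), far (435,420), right (205,490). Next I check which way round the wrist can stand at the pump and plan the route there.

```bash
cat >> h.py <<'E'
PY=np.radians(-1.9)
def knobR(flip):  # tool z = -axis
    z=Ro.from_euler("z",PY).apply([.5,0,-.866]); y=Ro.from_euler("z",PY).apply([0,-1.,0])*(-1 if flip else 1)
    z/=np.linalg.norm(z); x=np.cross(y,z); return Ro.from_matrix(np.c_[x,y,z])
E
python3 - <<'E'
from h import *
# local: tool z along x of chain; const C maps tool axes
def chain(q1,th,a4,q5,q6): # all deg
    return Ro.from_euler("z",q1,degrees=True)*Ro.from_euler("y",th,degrees=True)*Ro.from_euler("x",a4,degrees=True)*Ro.from_euler("y",-q5,degrees=True)*Ro.from_euler("x",-q6,degrees=True)
C=chain(0,20,0,-70,90).inv()*down(0)
from scipy.optimize import least_squares
for q1,th in ((33,30),(38,35),(42,25)):
  for f in (0,1):
    for s in (50,-130):
      r=least_squares(lambda v:((chain(q1,th,v[0],v[1],v[2])*C).inv()*knobR(f)).as_rotvec(),[0,-40,s])
      print(q1,th,"flip",f,r.x.round(0),r.cost.round(4))
E
```

```text
33 30 flip 0 [-28. -38.  36.] 0.0
33 30 flip 0 [ -28.  -38. -324.] 0.0
33 30 flip 1 [ -28.  -38. -144.] 0.0
33 30 flip 1 [ -28.  -38. -144.] 0.0
38 35 flip 0 [-33. -36.  26.] 0.0
38 35 flip 0 [ -33.  -36. -334.] 0.0
38 35 flip 1 [ -33.  -36. -154.] 0.0
38 35 flip 1 [ -33.  -36. -154.] 0.0
42 25 flip 0 [-29. -46.  29.] 0.0
42 25 flip 0 [ -29.  -46. -331.] 0.0
42 25 flip 1 [ -29.  -46. -151.] 0.0
42 25 flip 1 [ -29.  -46. -151.] 0.0
```

```bash
python3 - <<'E'
from h import *
plan([.45,.24,.29])
E
```

```text
turn total [0. 0. 0.] rows 0 each [0. 0. 0.] | then shift total [-0.5905 -0.065  -0.0397] rows 18 each [-0.0328 -0.0036 -0.0022]
```

Emit:
servo_tool(rows=[[[-0.033,-0.0036,-0.0022],[0,0,0],0],[[-0.033,-0.0036,-0.0022],[0,0,0],0],[[-0.033,-0.0036,-0.0022],[0,0,0],0],[[-0.033,-0.0036,-0.0022],[0,0,0],0],[[-0.033,-0.0036,-0.0022],[0,0,0],0],[[-0.033,-0.0036,-0.0022],[0,0,0],0],[[-0.033,-0.0036,-0.0022],[0,0,0],0],[[-0.033,-0.0036,-0.0022],[0,0,0],0],[[-0.033,-0.0036,-0.0022],[0,0,0],0],[[-0.033,-0.0036,-0.0022],[0,0,0],0],[[-0.033,-0.0036,-0.0022],[0,0,0],0],[[-0.033,-0.0036,-0.0022],[0,0,0],0],[[-0.033,-0.0036,-0.0022],[0,0,0],0],[[-0.033,-0.0036,-0.0022],[0,0,0],0],[[-0.033,-0.0036,-0.0022],[0,0,0],0],[[-0.033,-0.0036,-0.0022],[0,0,0],0],[[-0.033,-0.0036,-0.0022],[0,0,0],0],[[-0.033,-0.0036,-0.0022],[0,0,0],0]])

```text
clock: 13.2
tool_pos: [0.454, 0.2449, 0.2886]
orientation: [180.0, 0.0, -84.0]
force: [0.9, -0.3, -0.6]
opening: 0.0877
```

Emit:
servo_tool(rows=[[[0,0,0],[0,0,0.96],0],[[0,0,0],[0,0,0.96],0],[[0,0,0],[0,0,0.96],0],[[0,0,0],[0,0,0.96],0],[[0,0,0],[0,0,0.96],0],[[0,0,0],[0,0,0.96],0],[[0,0,0],[0,0,0.96],0],[[0,0,0],[0,0,0.96],0],[[0,0,0],[0,0,0.96],0],[[0,0,0],[0,0,0.96],0],[[0,0,0],[0,0,0.96],0],[[0,0,0],[0,0,0.96],0],[[0,0,0],[0,0,0.96],0],[[0,0,0],[0,0,0.96],0],[[0,0,0],[0,0,0.96],0],[[0,0,0],[0,0,0.96],0],[[0,0,0],[0,0,0.96],0],[[0,0,0],[0,0,0],0]])

```text
clock: 14.7
tool_pos: [0.4543, 0.2431, 0.2883]
orientation: [-180.0, -0.0, 177.8]
force: [-0.3, -0.0, -0.7]
opening: 0.0874
```

```bash
python3 - <<'E'
from h import *
st(); plan([.53,.248,.27],knobR(1))
E
```

```text
t 14.70 pos [0.4543 0.2431 0.2883] ori [-180.    -0.   177.8] F [-0.3 -0.  -0.7] open 0.087 q [  50.    3.  -13.   -0.  -73. -142.]
turn total [-0.02 -5.01 -0.05] rows 6 each [-0.003 -0.835 -0.009] | then shift total [-0.0562  0.0074  0.0536] rows 3 each [-0.0187  0.0025  0.0179]
```

Emit:
servo_tool(rows=[[[-0.015,0,0],[0,-0.835,0],0],[[-0.015,0,0],[0,-0.835,0],0],[[-0.015,0,0.004],[0,-0.835,0],0],[[-0.015,0,0.006],[0,-0.835,0],0],[[-0.015,0,0.008],[0,-0.835,0],0],[[-0.01,0,0.01],[0,-0.835,0],0],[[0,0,0.01],[0,0,0],0],[[0,0,0],[0,0,0],0]])

```text
clock: 15.37
tool_pos: [0.5519, 0.2364, 0.2706]
orientation: [-179.8, 29.5, 178.3]
force: [0.2, -0.1, 0.0]
opening: 0.0872
```

```bash
python3 - <<'E'
from h import *
st(); K=np.array([.6205,.2465,.113]); a=-knobR(1).apply([0,0,1])
plan(K+.09*a,knobR(1))
snap("wrist","w6"); print(proj("wrist",K).round(0))
E
```

```text
t 15.37 pos [0.5519 0.2364 0.2706] ori [-179.8   29.5  178.3] F [ 0.2 -0.1  0. ] open 0.087 q [  53.   -2.  -41.   39.  -40. -173.]
turn total [-0.02 -0.09  0.03] rows 1 each [-0.02  -0.088  0.026] | then shift total [0.0197 0.0123 0.0806] rows 3 each [0.0066 0.0041 0.0269]
[330. 168.]
```

View pics/w6.png

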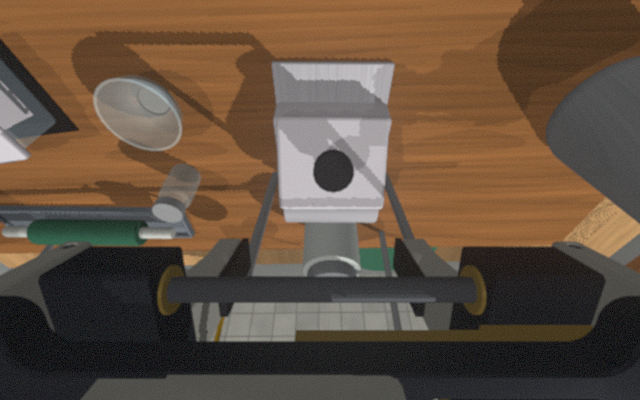

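The knob is centred at (333,171), 3 px from where I predicted, so it lies about 2–3 mm further toward +y. Joint 6 reads -173, close to its limit, so I first turn the tool back 10 degrees about its own axis. The knob is round, so the grasp is not affected.

Emit:
servo_tool(rows=[[[0,0,0],[0,-0.04,-0.835],0],[[0,0,0],[0,-0.04,-0.835],0],[[0,0,0],[0,0,0],0]])

```text
clock: 15.67
tool_pos: [0.5536, 0.2391, 0.2748]
orientation: [-174.4, 29.7, -170.3]
force: [-0.1, -0.7, 0.2]
opening: 0.0876
```

```bash
cat >>h.py <<'E'
KC=np.array([.6215,.2485,.113]); AX=-knobR(1).apply([0,0,1]); KR=knobR(1)*Ro.from_euler("z",-10,degrees=True)
E
python3 - <<'E'
from h import *
st(); plan(KC+.09*AX,KR)
E
```

```text
t 15.67 pos [0.5536 0.2391 0.2748] ori [-174.4   29.7 -170.3] F [-0.1 -0.7  0.2] open 0.088 q [  53.   -2.  -42.   40.  -39. -164.]
turn total [0.02 0.03 0.02] rows 1 each [0.024 0.033 0.015] | then shift total [0.02   0.0154 0.0838] rows 3 each [0.0067 0.0051 0.0279]
```

Emit:
servo_tool(rows=[[[0.004,0.003,0.0168],[0,0,0],0],[[0.004,0.003,0.0168],[0,0,0],0],[[0.004,0.003,0.0168],[0,0,0],0],[[0.004,0.003,0.0168],[0,0,0],0],[[0.004,0.003,0.0168],[0,0,0],0],[[0,0,0],[0,0,0],0],[[0,0,0],[0,0,0],0]])

```text
clock: 16.25
tool_pos: [0.5798, 0.247, 0.1974]
orientation: [-174.5, 28.8, -170.3]
force: [1.0, 0.1, 0.4]
opening: 0.0879
```

```bash
python3 - <<'E'
from h import *
st(); plan(KC-.015*AX,KR)
i=snap("wrist","w7"); p=proj("wrist",KC+.015*AX); print(p.round(0)); cv2.drawMarker(i,tuple(int(v) for v in p),(0,0,255),0,10); cv2.imwrite("pics/w7m.png",i)
snap("scene","s7",(330,80,150,150),4)
E
```

```text
t 16.25 pos [0.5798 0.247  0.1974] ori [-174.5   28.8 -170.3] F [1.  0.1 0.4] open 0.088 q [  47.    5.  -47.   52.  -28. -174.]
turn total [ 0.04 -0.12  0.03] rows 1 each [ 0.04  -0.12   0.029] | then shift total [0.0055 0.0039 0.1089] rows 4 each [0.0014 0.001  0.0272]
[323. 204.]
```

View pics/w7m.png

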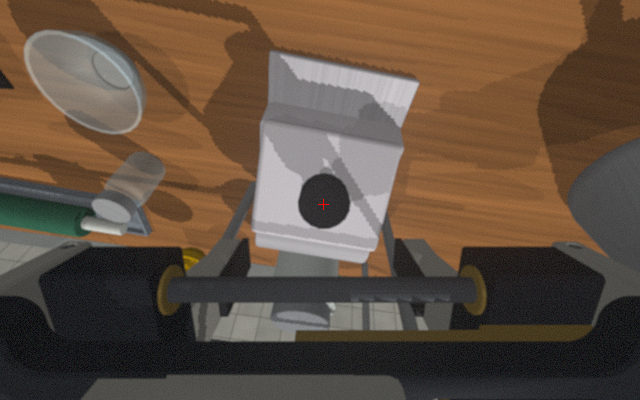

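View pics/s7.png

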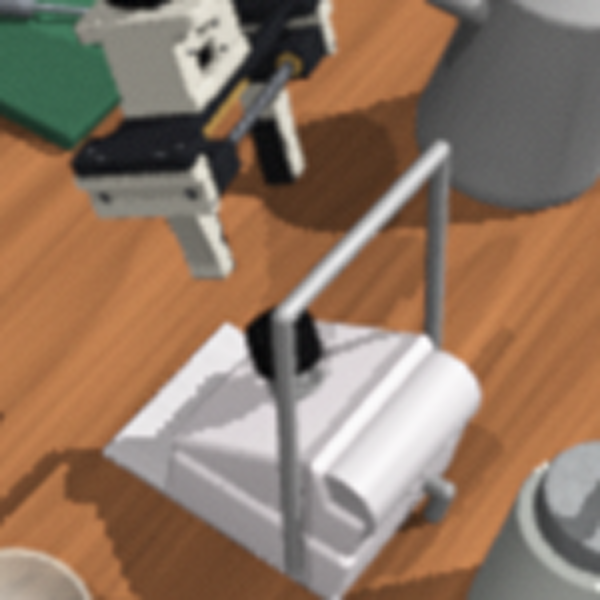

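The knob top appears at (324,201) against a predicted (323,204), so the position is confirmed. The trouble is joint 6, which is at its limit, so I work out the joint angles ahead before moving.

```bash
python3 - <<'E'
from h import *
from scipy.optimize import least_squares
o=telemetry.get_obs(); q=o["joint_pos"]; print(q.round(2),o["orientation"])
def E(a,v): return Ro.from_euler(a,v,degrees=True)
def chain(q1,th,a4,q5,q6): return E("z",q1)*E("y",th)*E("x",a4)*E("y",-q5)*E("x",-q6)
C=chain(0,20,0,-70,90).inv()*down(0)
for s in (1,-1):
  print(s,np.degrees(((chain(q[0],q[1]-q[2],s*q[3],q[4],q[5])*C).inv()*Ro.from_euler("xyz",o["orientation"],degrees=True)).magnitude()))
# fit positional model: shoulder height h, shoulder fwd a, lateral b, L1, L2(with elbow offset e), tool d (wrist centre to TCP)
D=[([92.309,20.59,.634,-.02,-70.137,-16.505],[.16546,.65389,.22563])]
E
```

```text
[  47.14    4.51  -47.31   52.25  -27.69 -173.66] [-174.50616823   28.84742063 -170.19338096]
1 104.49253587298556
-1 4.597408488767164e-14
```

```bash
cat > ik.py <<'E'
from h import *
from scipy.optimize import least_squares
def E(a,v): return Ro.from_euler(a,v,degrees=True)
def chain(q): return E("z",q[0])*E("y",q[1]-q[2])*E("x",-q[3])*E("y",-q[4])*E("x",-q[5])
C=chain([0,20,0,0,-70,90]).inv()*down(0)
def pos(q,P):
    h,a,b,L1,L2,e,d=P
    # L1 along z at q2=0 ; forearm along x at th=0 with offset e along z
    p=np.array([a,b,h])+E("y",q[1]).apply([0,0,L1])+E("y",q[1]-q[2]).apply([L2,0,e])
    return E("z",q[0]).apply(p)+(chain(q)*C).apply([0,0,d])
D=[([92.309,20.59,.634,-.02,-70.137,-16.505],[.16546,.65389,.22563]),([59,6,-15,0,-69,37],[.4239,.3268,.2506]),([-7,4,-22,0,-64,102],[.4286,-.244,.2192]),
([-6,17,-30,0,-43,102],[.4645,-.2427,.0584]),([-3,30,-8,0,-52,99],[.6512,-.2233,.0578]),([8,13,-21,0,-56,-2],[.5423,-.117,.1503]),([-15,24,-6,0,-61,21],[.5734,-.3531,.1463]),
([50,3,-13,0,-73,-142],[.4543,.2431,.2883]),([53,-2,-41,39,-40,-173],[.5519,.2364,.2706]),([53,-2,-42,40,-39,-164],[.5536,.2391,.2748]),([47.14,4.51,-47.31,52.25,-27.69,-173.66],[.5798,.247,.1974])]
fit=least_squares(lambda P:np.concatenate([(pos(q,P)-p)*(20 if i in(0,len(D)-1) else 1) for i,(q,p) in enumerate(D)]+[0.01*np.array(P)]),[.2,0,-.15,.4,.4,0,.3])
P=fit.x
def ik(p,R,q0):
    r=least_squares(lambda q:np.r_[(pos(q,P)-p)*5,((chain(q)*C).inv()*R).as_rotvec()],q0); return r.x,r.cost
E
python3 - <<'E'
from ik import *
print(P.round(3),"max err",max(np.linalg.norm(pos(q,P)-p) for q,p in D))
q=telemetry.get_obs()["joint_pos"]
for flip in (1,0):
  for phi in (0,-10,-20,-30):
    R=knobR(flip)*E("z",phi)
    print(flip,phi)
    for h in (.15,.09,.04,.01,-.019):
        x,c=ik(KC+h*AX,R,q+np.r_[0,0,0,0,0,0 if flip else 180]); print("  ",h,x.round(0),"%.1e"%c)
E
```

```text
[-0.065  0.341 -0.191  0.467  0.121  0.081  0.182] max err 0.1706460290011747
1 0
   0.15 [  51.   -0.  -35.   36.  -42. -167.] 1.6e-18
   0.09 [  48.    4.  -50.   58.  -27. -191.] 1.0e-20
   0.04 [  46.   10.  -62.   98.  -22. -232.] 7.7e-22
   0.01 [  45.   14.  -68.  122.  -25. -257.] 3.8e-26
   -0.019 [  44.   18.  -74.  137.  -32. -273.] 4.2e-24
1 -10
   0.15 [  51.   -0.  -35.   36.  -42. -157.] 1.6e-18
   0.09 [  48.    4.  -50.   58.  -27. -181.] 1.0e-20
   0.04 [  46.   10.  -62.   98.  -22. -222.] 7.0e-22
   0.01 [  45.   14.  -68.  122.  -25. -247.] 1.4e-23
   -0.019 [  44.   18.  -74.  137.  -32. -263.] 9.8e-25
1 -20
   0.15 [  51.   -0.  -35.   36.  -42. -147.] 1.6e-18
   0.09 [  48.    4.  -50.   58.  -27. -171.] 7.7e-21
   0.04 [  46.   10.  -62.   98.  -22. -212.] 6.5e-22
   0.01 [  45.   14.  -68.  122.  -25. -237.] 2.3e-23
   -0.019 [  44.   18.  -74.  137.  -32. -253.] 2.3e-16
1 -30
   0.15 [  51.   -0.  -35.   36.  -42. -137.] 1.7e-18
   0.09 [  48.    4.  -50.   58.  -27. -161.] 3.5e-21
   0.04 [  46.   10.  -62.   98.  -22. -202.] 6.0e-22
   0.01 [  45.   14.  
[... 377 characters left out ...]
.] 1.6e-18
   0.09 [ 48.   4. -50.  58. -27.  -1.] 9.7e-21
   0.04 [ 46.  10. -62.  98. -22. -42.] 7.0e-22
   0.01 [ 45.  14. -68. 122. -25. -67.] 1.4e-23
   -0.019 [ 44.  18. -74. 137. -32. -83.] 9.4e-22
0 -20
   0.15 [ 51.  -0. -35.  36. -42.  33.] 1.6e-18
   0.09 [ 48.   4. -50.  58. -27.   9.] 7.8e-21
   0.04 [ 46.  10. -62.  98. -22. -32.] 6.5e-22
   0.01 [ 45.  14. -68. 122. -25. -57.] 2.3e-23
   -0.019 [ 44.  18. -74. 137. -32. -73.] 1.3e-17
0 -30
   0.15 [ 51.  -0. -35.  36. -42.  43.] 1.7e-18
   0.09 [ 48.   4. -50.  58. -27.  19.] 3.6e-21
   0.04 [ 46.  10. -62.  98. -22. -22.] 6.0e-22
   0.01 [ 45.  14. -68. 122. -25. -47.] 2.6e-19
   -0.019 [ 44.  18. -74. 137. -32. -63.] 5.5e-19
```

```bash
python3 - <<'E'
import re
s=open('ik.py').read()
a=s.index("fit=least"); b=s.index("def ik")
s=s[:a]+'''rng=np.random.default_rng(0)
fits=[least_squares(lambda P:np.concatenate([(pos(q,P)-p) for q,p in D]),rng.uniform(-.5,.6,7)) for _ in range(20)]
fit=min(fits,key=lambda f:f.cost);P=fit.x
'''+s[b:]
open('ik.py','w').write(s)
E
python3 - <<'E'
from ik import *
print(P.round(3))
for q,p in D: print(((pos(q,P)-p)*1000).round(0))
E
```

```text
[ 0.171  0.184 -0.178  0.497  0.267  0.043  0.363]
[-13. -24.  -3.]
[-13.  10.  -3.]
[23.  9.  7.]
[56.  9. 59.]
[ 8. 10. 51.]
[18. 16. 29.]
[-9. 17. 20.]
[ -6.  14. -16.]
[ 10. -30. -53.]
[  8. -34. -61.]
[ 15. -64. -30.]
```

```bash
python3 - <<'E'
from ik import *
# general model: p = Rz(q1)[o1 + Ry(q2)(o2 + Ry(-q3)(o3 + Rx(-q4)(o4 + Ry(-q5)(o5)))]  , last along tool
def pos2(q,P):
    o1,o2,o3,o5=P[:3],P[3:6],P[6:9],P[9:12]
    v=o3+E("x",-q[3]).apply(E("y",-q[4]).apply(o5))
    return E("z",q[0]).apply(o1+E("y",q[1]).apply(o2+E("y",-q[2]).apply(v)))
best=None
for s in range(10):
    f=least_squares(lambda P:np.r_[np.concatenate([(pos2(q,P)-p) for q,p in D]),1e-4*P],np.random.default_rng(s).uniform(-.4,.4,12))
    if best is None or f.cost<best.cost: best=f
print(best.x.reshape(4,3).round(3))
for q,p in D: print(((pos2(q,best.x)-p)*1000).round(0))
E
```

```text
[[ 0.02   0.003  0.19 ]
 [-0.011  0.003  0.602]
 [ 0.465  0.003 -0.004]
 [ 0.368 -0.201 -0.009]]
[-0.  0.  2.]
[-5. -1.  1.]
[ 2. -2. -3.]
[3. 1. 0.]
[ 4. -3.  2.]
[-3. -1. -2.]
[-5.  2. -5.]
[3. 4. 4.]
[ 1. -1.  3.]
[-2. -3. -6.]
[0. 2. 4.]
```

```bash
python3 - <<'E'
s=open('ik.py').read()
a=s.index("rng=np"); b=s.index("def ik")
s=s[:a]+'''P=np.array([.02,0,.19,-.011,0,.602,.465,.003,-.004,.368,-.199,-.009])
def pos(q,P):
    o1,o2,o3,o5=P[:3],P[3:6],P[6:9],P[9:12]
    v=o3+E("x",-q[3]).apply(E("y",-q[4]).apply(o5))
    return E("z",q[0]).apply(o1+E("y",q[1]).apply(o2+E("y",-q[2]).apply(v)))
'''+s[b:]
open('ik.py','w').write(s)
E
python3 - <<'E'
from ik import *
q=telemetry.get_obs()["joint_pos"]
lo=np.array([-176.03,-82.01,-58.28,-173.87,-174.79,-173.66]);hi=-np.array([-176.03,-121.73,-71.71,-95.51,.11,-173.66])
def show(phi,flip=1,q0=q):
    R=knobR(flip)*E("z",phi); x=q0+np.r_[0,0,0,0,0,0 if flip else 180]
    for h in (.15,.09,.04,.01,-.019):
        x,c=ik(KC+h*AX,R,x); print("  ",flip,phi,h,x.round(0),"%.0e"%c,"ok" if np.all((x>lo)&(x<hi)) else "OUT",(pos(x,P)+0).round(2)[:0])
show(-10);show(-20);show(0,0)
# other branches
rng=np.random.default_rng(1); sols=[]
for k in range(150):
    x,c=ik(KC+.01*AX,knobR(1),rng.uniform(lo,hi)); 
    if c<1e-6:
        x=(x+180)%360-180
        if not any(np.abs(x-s).max()<2 for s in sols): sols.append(x)
for s in sols: print(s.round(0), "A/B q6 alt",(s[5]+360)%360-180, "ok5" if np.all((s[:5]>lo[:5])&(s[:5]<hi[:5])) else "")
E
```

```text
1 -10 0.15 [  54.   -1.  -45.   45.  -36. -171.] 6e-28 ok []
   1 -10 0.09 [  47.    5.  -50.   58.  -26. -179.] 2e-25 OUT []
   1 -10 0.04 [  36.    9.  -53.   80.  -18. -193.] 3e-21 OUT []
   1 -10 0.01 [  28.   12.  -54.   99.  -14. -205.] 2e-28 OUT []
   1 -10 -0.019 [  20.   15.  -52.  117.  -12. -217.] 5e-25 OUT []
   1 -20 0.15 [  54.   -1.  -45.   45.  -36. -161.] 9e-28 ok []
   1 -20 0.09 [  47.    5.  -50.   58.  -26. -169.] 3e-25 ok []
   1 -20 0.04 [  36.    9.  -53.   80.  -18. -183.] 3e-21 OUT []
   1 -20 0.01 [  28.   12.  -54.   99.  -14. -195.] 6e-29 OUT []
   1 -20 -0.019 [  20.   15.  -52.  117.  -12. -207.] 6e-25 OUT []
   0 0 0.15 [ 54.  -1. -45.  45. -36.  -1.] 1e-14 ok []
   0 0 0.09 [ 47.   5. -50.  58. -26.  -9.] 2e-25 ok []
   0 0 0.04 [ 36.   9. -53.  80. -18. -23.] 3e-21 ok []
   0 0 0.01 [ 28.  12. -54.  99. -14. -35.] 1e-28 OUT []
   0 0 -0.019 [ 20.  15. -52. 117. -12. -47.] 4e-25 OUT []
[  46.  112. -162.   43. -147.  -96.] A/B q6 alt 83.50075652398186 
[-149. -114.  -49.   88.  164.  149.] A/B q6 alt -31.418599768198078 
[ 28.  12. -54.  99. -14. 145.] A/B q6 alt -35.0923646262778 
[-132. -111.  -12. -140. -143. -102.] A/B q6 alt 77.87556986001505 
[-172.  -14. -153.   14.   20.   68.] A/B q6 alt -112.02959101740794 
[   7.   12.  -29. -166.   20.   69.] A/B q6 alt -110.77774308715044 
[-150.  -13. -128.  -85.  -15.  147.] A/B q6 alt -33.0856656061606 
[  38.  116. -124.  -72.  160.  163.] A/B q6 alt -17.084560717087243
```

```bash
cat > scan.py <<'E'
from ik import *
lo=np.array([-176.03,-82.01,-58.28,-173.87,-174.79,-173.66]);hi=np.array([176.03,121.73,71.71,95.51,-.11,173.66])
PO=KC-E("z",np.degrees(PY)).apply([.0775,0,.1153])
def pw(v): return PO+E("z",np.degrees(PY)).apply(v)
bar=np.array([pw([.1075,y,.24]) for y in np.linspace(-.085,.085,35)])
legs=np.array([pw([.1075+t*.08,s*(.085-.01*t),.24-.22*t]) for s in(-1,1) for t in np.linspace(0,1,30)])
obs=np.vstack([bar,legs])
def clear(p,R):
    v=R.inv().apply(obs-p); lo_=np.array([-.039,-.0965,-.22]);hi_=np.array([.039,.0965,-.066])
    d=np.maximum(np.maximum(lo_-v,v-hi_),0); b=np.linalg.norm(d,axis=1).min()-.006
    c=np.linalg.norm(v-[.081,0,-.158],axis=1).min()-.006
    return b,c
def graspR(flip,phi,dl): return knobR(flip)*E("z",phi)*E("y",dl)
def tcp(R,h): return KC+h*AX+R.apply([0,0,.019])   # grasp point at KC+h*AX
def path(flip,phi,dl,q0,hs=(.12,.09,.06,.04,.03,.015,0)):
    R=graspR(flip,phi,dl); x=np.array(q0,float); m=1e9;b=1e9;cc=1e9;xs=[]
    for h in hs:
        x,c=ik(tcp(R,h),R,x); xs.append(x)
        if c>1e-5: return None
        m=min(m,(x-lo).min(),(hi-x).min()); B=clear(tcp(R,h),R); b=min(b,B[0]);cc=min(cc,B[1])
    return m,b,cc,xs
E
python3 - <<'E'
from scan import *
q=telemetry.get_obs()["joint_pos"]; out=[]
for flip in (0,1):
  for phi in range(-40,41,10):
    for dl in range(-20,21,5):
      q0=q.copy(); q0[5]+=(0 if flip else 180)
      r=path(flip,phi,dl,q0)
      if r and r[0]>3 and r[1]>.006: out.append((min(r[0],12)+min(r[1]*1000,15),flip,phi,dl,*r))
out.sort(key=lambda o:-o[0])
for o in out[:14]: print(o[1:4],"jm %.0f bar %.3f cam %.3f"%(o[4],o[5],o[6]),o[7][0].round(0),o[7][-1].round(0))
print(len(out))
E
```

```text
(0, 0, -15) jm 29 bar 0.016 cam 0.027 [ 49.   9. -27.  16. -46.  28.] [ 44.  20. -30.  21. -32.  28.]
(0, 0, -10) jm 19 bar 0.026 cam 0.028 [ 51.   7. -34.  25. -39.  19.] [ 43.  18. -39.  38. -23.  11.]
(1, 0, 15) jm 21 bar 0.016 cam 0.139 [  49.    9.  -27.   16.  -46. -152.] [  44.   20.  -30.   21.  -32. -152.]
(0, -10, -5) jm 9 bar 0.015 cam 0.033 [ 51.   5. -41.  38. -34.  17.] [ 35.  16. -49.  73. -16.  -7.]
(0, 0, -5) jm 9 bar 0.030 cam 0.033 [ 51.   5. -41.  38. -33.   7.] [ 34.  16. -50.  75. -15. -18.]
(0, 10, -5) jm 8 bar 0.015 cam 0.033 [ 50.   5. -42.  37. -32.  -2.] [ 32.  15. -50.  79. -13. -30.]
(0, 10, -10) jm 19 bar 0.010 cam 0.027 [ 50.   6. -34.  24. -38.  11.] [ 42.  17. -40.  37. -21.   2.]
(0, -10, -10) jm 19 bar 0.010 cam 0.027 [ 51.   7. -34.  27. -41.  27.] [ 44.  18. -39.  40. -25.  19.]
(1, -10, 10) jm 13 bar 0.010 cam 0.148 [  51.    7.  -34.   27.  -41. -153.] [  44.   18.  -39.   40.  -25. -161.]
(1, 0, 10) jm 5 bar 0.026 cam 0.149 [  51.    7.  -34.   25.  -39. -161.] [  43.   18.  -39.   38.  -23. -169.]
(0, 0, -20) jm 36 bar 0.006 cam 0.031 [ 47.  11. -21.  10. -52.  36.] [ 42.  22. -22.  11. -40.  38.]
(1, 0, 20) jm 29 bar 0.006 cam 0.128 [  47.   11.  -21.   10.  -52. -144.] [  42.   22.  -22.   11.  -40. -142.]
12
```

A tool tilted 13 degrees about the jaw axis keeps the pads square on the knob and every joint inside its range. I use that.

```bash
cat >> scan.py <<'E'
GR=graspR(1,-3,13)
E
python3 - <<'E'
from scan import *
q=telemetry.get_obs()["joint_pos"]
m,b,c,xs=path(1,-3,13,q); print(m,b,c); [print(x.round(0)) for x in xs]
print(GR.as_euler("xyz",degrees=True), tcp(GR,.09), tcp(GR,0)); plan(tcp(GR,.09),GR)
print("AX in tool",GR.inv().apply(AX).round(4))
E
```

```text
17.812429748006934 0.01569680431318965 0.14286743701808005
[  50.    8.  -30.   20.  -44. -153.]
[  49.   11.  -31.   21.  -40. -153.]
[  47.   14.  -32.   23.  -36. -154.]
[  46.   15.  -32.   24.  -34. -154.]
[  46.   16.  -32.   25.  -33. -154.]
[  45.   18.  -33.   26.  -31. -155.]
[  44.   19.  -33.   27.  -29. -156.]
[-178.43227698   16.96072841 -178.84391474] [0.58207364 0.2495841  0.17277492] [0.62704989 0.24809208 0.09483321]
turn total [-0.09  2.06  1.21] rows 3 each [-0.03   0.685  0.402] | then shift total [0.0048 0.0027 0.0251] rows 1 each [0.0048 0.0027 0.0251]
AX in tool [ 0.225   0.     -0.9744]
```

Emit:
servo_tool(rows=[[[0,0,-0.005],[0,0.69,0],0],[[0,0,0],[0,0.69,0],0],[[0,0,0],[0,0.69,0],0],[[0,0,0],[0,0,0.6],0],[[0,0,0],[0,0,0.6],0],[[0,0,0],[0,0,0],0],[[0,0,0],[0,0,0],0]])

```text
clock: 16.93
tool_pos: [0.5796, 0.2457, 0.2026]
orientation: [-177.1, 18.5, -178.8]
force: [0.1, 0.2, 1.0]
opening: 0.0875
```

```bash
python3 - <<'E'
from scan import *
st(); plan(tcp(GR,.06),GR); plan(tcp(GR,0),GR)
i=snap("wrist","w8"); p=proj("wrist",KC+.015*AX); print(p.round(0)); cv2.drawMarker(i,tuple(int(v) for v in p),(0,0,255),0,10); cv2.imwrite("pics/w8m.png",i)
E
```

```text
t 16.93 pos [0.5796 0.2457 0.2026] ori [-177.1   18.5 -178.8] F [0.1 0.2 1. ] open 0.087 q [  49.    9.  -30.   23.  -43. -155.]
turn total [-0.23  0.26  0.  ] rows 1 each [-0.227  0.258  0.   ] | then shift total [-0.0005  0.0046  0.0584] rows 2 each [-0.0002  0.0023  0.0292]
turn total [-0.23  0.26  0.  ] rows 1 each [-0.227  0.258  0.   ] | then shift total [-0.014   0.0046  0.1168] rows 4 each [-0.0035  0.0012  0.0292]
[327. 217.]
```

View pics/w8m.png

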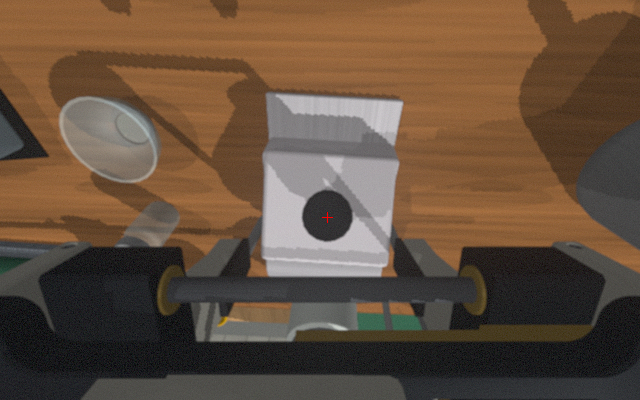

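The marker at (327,217) lies on the knob centre. I move in along the axis.

Emit:
servo_tool(rows=[[[0,0,0],[-0.23,0.26,0],0],[[0,0.0015,0.0195],[0,0,0],0],[[0,0.0015,0.0195],[0,0,0],0],[[0,0.0015,0.0195],[0,0,0],0],[[-0.00225,0,0.00975],[0,0,0],0],[[-0.00225,0,0.00975],[0,0,0],0],[[-0.00225,0,0.00975],[0,0,0],0],[[0,0,0],[0,0,0],0]])

```text
clock: 17.65
tool_pos: [0.6121, 0.2475, 0.1183]
orientation: [-178.3, 16.9, -178.9]
force: [0.4, -0.1, -0.6]
opening: 0.0879
```

```bash
python3 - <<'E'
from scan import *
st(); plan(tcp(GR,0),GR)
snap("scene","s9",(330,80,150,150),4)
snap("wrist","w9")
E
```

```text
t 17.65 pos [0.6121 0.2475 0.1183] ori [-178.3   16.9 -178.9] F [ 0.4 -0.1 -0.6] open 0.088 q [  45.   16.  -32.   24.  -33. -154.]
turn total [-0.02 -0.02 -0.  ] rows 1 each [-0.019 -0.018 -0.003] | then shift total [-0.0075  0.0011  0.0268] rows 1 each [-0.0075  0.0011  0.0268]
```

View pics/s9.png

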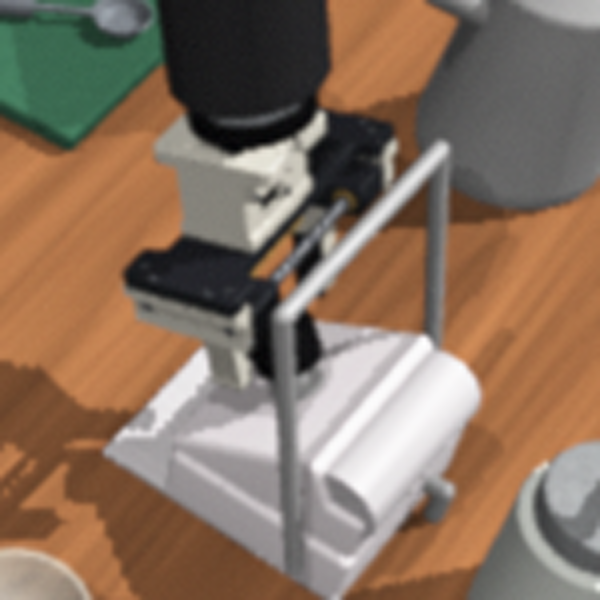

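View pics/w9.png

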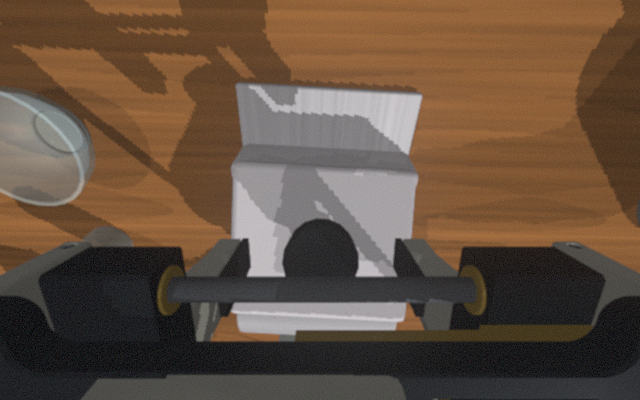

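Knob at (320,250), centred between the fingers at (230,280) and (415,280). Now I lower to the grasp and close.

Emit:
servo_tool(rows=[[[-0.0018,0,0.0065],[0,0,0],0],[[-0.0018,0,0.0065],[0,0,0],0],[[-0.0018,0,0.0065],[0,0,0],0],[[-0.0018,0,0.0065],[0,0,0],0],[[0,0,0],[0,0,0],0],[[0,0,0],[0,0,0],1],[[0,0,0],[0,0,0],1],[[0,0,0],[0,0,0],1],[[0,0,0],[0,0,0],1],[[0,0,0],[0,0,0],1],[[0,0,0],[0,0,0],1],[[0,0,0],[0,0,0],1]])

```text
clock: 18.75
tool_pos: [0.6262, 0.247, 0.0971]
orientation: [-178.4, 16.9, -178.9]
force: [3.1, -13.7, 4.9]
opening: 0.0465
```

```bash
python3 - <<'E'
from scan import *
st(); plan(tcp(GR,0.034),GR)
E
```

```text
t 18.75 pos [0.6262 0.247  0.0971] ori [-178.4   16.9 -178.9] F [  3.1 -13.7   4.9] open 0.046 q [  44.   19.  -33.   26.  -30. -155.]
turn total [-0.02 -0.01 -0.01] rows 1 each [-0.015 -0.009 -0.007] | then shift total [ 0.0074  0.0011 -0.0308] rows 1 each [ 0.0074  0.0011 -0.0308]
```

Opening is 46.5 mm on a 46 mm knob, so it is held. Now the pull: about 31 mm along the axis.

Emit:
servo_tool(rows=[[[0,-0.0008,0],[0,0,0],1],[[0.00112,0,-0.0049],[0,0,0],1],[[0.00112,0,-0.0049],[0,0,0],1],[[0.00112,0,-0.0049],[0,0,0],1],[[0.00112,0,-0.0049],[0,0,0],1],[[0.00112,0,-0.0049],[0,0,0],1],[[0.00112,0,-0.0049],[0,0,0],1],[[0.0002,0,-0.001],[0,0,0],1],[[0,0,0],[0,0,0],1]])

```text
clock: 19.5
tool_pos: [0.6107, 0.247, 0.1237]
orientation: [-178.4, 16.9, -178.9]
force: [5.6, -1.5, -5.0]
opening: 0.0453
```

```bash
python3 - <<'E'
from scan import *
st(); o=telemetry.get_obs(); print("along",(o["tool_pos"]-np.array([.6262,.247,.0971]))@AX)
snap("scene","s10",(330,80,150,150),4)
E
```

```text
t 19.50 pos [0.6107 0.247  0.1237] ori [-178.4   16.9 -178.9] F [ 5.6 -1.5 -5. ] open 0.045 q [  45.   16.  -32.   24.  -33. -153.]
along 0.03076753590228329
```

View pics/s10.png

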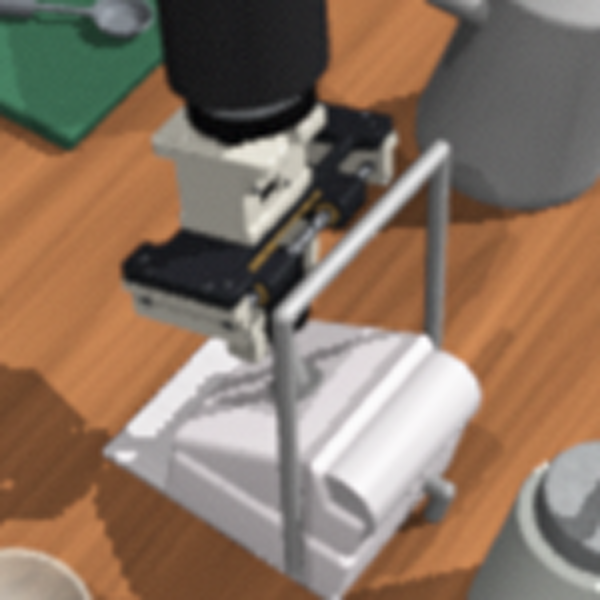

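The tool moved 30.8 mm and the stem shows at (305,375). I open, hold still for a moment, then back off along the axis.

Emit:
servo_tool(rows=[[[0,0,0],[0,0,0],0],[[0,0,0],[0,0,0],0],[[0,0,0],[0,0,0],0],[[0,0,0],[0,0,0],0],[[0,0,0],[0,0,0],0],[[0.0022,0,-0.0097],[0,0,0],0],[[0.0022,0,-0.0097],[0,0,0],0],[[0.0022,0,-0.0097],[0,0,0],0],[[0.0022,0,-0.0097],[0,0,0],0],[[0.0022,0,-0.0097],[0,0,0],0],[[0.0022,0,-0.0097],[0,0,0],0],[[0,0,0],[0,0,0],0],[[0,0,0],[0,0,0],0],[[0,0,0],[0,0,0],0],[[0,0,0],[0,0,0],0],[[0,0,0],[0,0,0],0],[[0,0,0],[0,0,0],0]])

```text
clock: 20.97
tool_pos: [0.5812, 0.248, 0.1752]
orientation: [-178.4, 16.9, -178.9]
force: [-0.1, -0.0, 0.3]
opening: 0.0876
```

```bash
python3 - <<'E'
from scan import *
st()
snap("scene","s11",(330,80,150,150),4)
i=snap("wrist","w11")
for h in (.015,.045):
    p=proj("wrist",KC+h*AX); print(h,p.round(0)); cv2.drawMarker(i,tuple(int(v) for v in p),(0,0,255),0,10)
cv2.imwrite("pics/w11m.png",i)
E
```

```text
t 20.97 pos [0.5812 0.248  0.1752] ori [-178.4   16.9 -178.9] F [-0.1 -0.   0.3] open 0.088 q [  48.   11.  -30.   21.  -40. -152.]
0.015 [322. 239.]
0.045 [322. 247.]
```

View pics/s11.png

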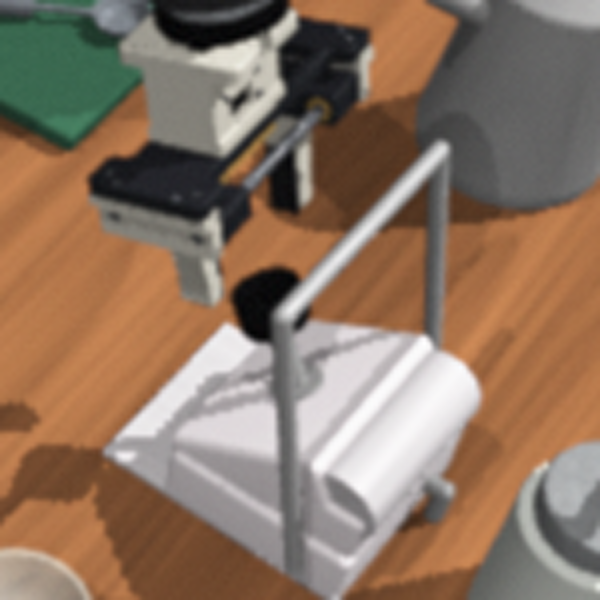

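View pics/w11m.png

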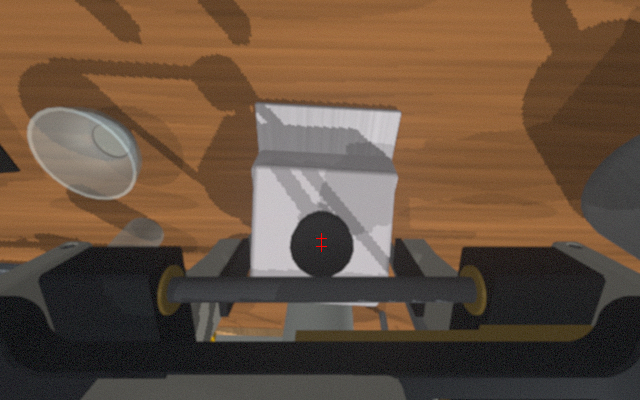

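The knob stays out by itself: its head is at (270,300) in the scene crop, with the stem visible. I close the fingers and line their tips up with the axis above the head.

```bash
python3 - <<'E'
from scan import *
o=telemetry.get_obs(); v=o["tool_pos"]-KC; print("h",v@AX,"off",(v-AX*(v@AX)).round(4)); plan(KC+.07*AX,GR); plan(KC+.016*AX,GR)
x=o["joint_pos"]
for h in (.07,.045,.015): x,c=ik(KC+h*AX,GR,x); print(x.round(0),c)
E
```

```text
h 0.0741358369406809 off [-0.0032 -0.0016 -0.0018]
turn total [-0.01 -0.01 -0.01] rows 1 each [-0.013 -0.011 -0.006] | then shift total [-0.0045  0.0015  0.0032] rows 1 each [-0.0045  0.0015  0.0032]
turn total [-0.01 -0.01 -0.01] rows 1 each [-0.013 -0.011 -0.006] | then shift total [-0.0167  0.0015  0.0558] rows 2 each [-0.0083  0.0008  0.0279]
[  48.   11.  -30.   21.  -40. -152.] 1.1852921423733397e-17
[  47.   13.  -31.   22.  -37. -153.] 5.552413103986174e-24
[  46.   16.  -32.   24.  -33. -154.] 3.6175938058064284e-22
```

Emit:
servo_tool(rows=[[[0,0,0],[0,0,0],1],[[0,0,0],[0,0,0],1],[[0,0,0],[0,0,0],1],[[0,0,0],[0,0,0],1],[[0,0,0],[0,0,0],1],[[0,0,0],[0,0,0],1],[[0,0,0],[0,0,0],1],[[-0.0045,0.0015,0.0032],[0,0,0],1],[[-0.0014,0,0.006],[0,0,0],1],[[-0.0014,0,0.006],[0,0,0],1],[[-0.0014,0,0.006],[0,0,0],1],[[-0.0014,0,0.006],[0,0,0],1],[[-0.0014,0,0.006],[0,0,0],1],[[-0.0014,0,0.006],[0,0,0],1],[[-0.0014,0,0.006],[0,0,0],1],[[-0.0012,0,0.005],[0,0,0],1],[[0,0,0],[0,0,0],1]])

```text
clock: 22.48
tool_pos: [0.6108, 0.2485, 0.1309]
orientation: [-178.3, 16.9, -178.9]
force: [0.4, -0.6, -0.0]
opening: 0.0006
```

```bash
python3 - <<'E'
from scan import *
st(); o=telemetry.get_obs(); v=o["tool_pos"]-KC; print("h",v@AX,"off",(v-AX*(v@AX)).round(4))
snap("scene","s12",(330,80,150,150),4)
E
```

```text
t 22.48 pos [0.6108 0.2485 0.1309] ori [-178.3   16.9 -178.9] F [ 0.4 -0.6 -0. ] open 0.001 q [  45.   16.  -31.   23.  -34. -153.]
h 0.020854290115332182 off [-0.0003 -0.0003 -0.0002]
```

View pics/s12.png

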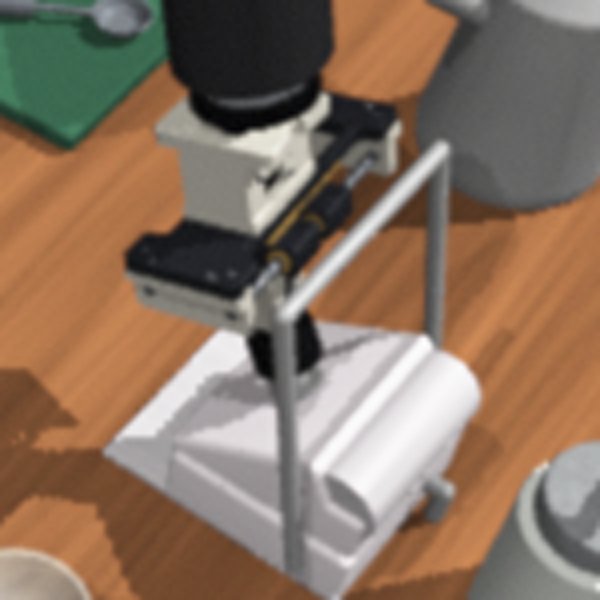

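The force fell to zero at h = 21 mm, which means the knob jumped home; the head is back low at (285,345). I give it a small follow-up push, then retreat.

Emit:
servo_tool(rows=[[[-0.0003,0,0.0012],[0,0,0],1],[[-0.0003,0,0.0012],[0,0,0],1],[[-0.0003,0,0.0012],[0,0,0],1],[[0,0,0],[0,0,0],1]])

```text
clock: 22.87
tool_pos: [0.6123, 0.2489, 0.1304]
orientation: [-178.4, 17.0, -178.9]
force: [-9.8, -0.2, 10.3]
opening: 0.0008
```

Emit:
servo_tool(rows=[[[0.0022,0,-0.0097],[0,0,0],1],[[0.0022,0,-0.0097],[0,0,0],1],[[0.0045,0,-0.0195],[0,0,0],1],[[0.0045,0,-0.0195],[0,0,0],1],[[0.0045,0,-0.0195],[0,0,0],1],[[0.0045,0,-0.0195],[0,0,0],1],[[0.0045,0,-0.0195],[0,0,0],1],[[0,0,0],[0,0,0],1],[[0,0,0],[0,0,0],1]])

```text
clock: 23.62
tool_pos: [0.5527, 0.2518, 0.2353]
orientation: [-178.6, 17.1, -178.9]
force: [0.3, 0.0, -0.3]
opening: 0.0001
```

```bash
python3 - <<'E'
from scan import *
st()
snap("scene","s13"); snap("top","t13")
i=snap("wrist","w13")
a=cv2.imread("pics/s13.png")[110:235,345:460]; b=cv2.imread("pics/scene0.png")[110:235,345:460]
cv2.imwrite("pics/cmp.png",cv2.resize(np.hstack([b,a]),None,fx=3.3,fy=3.3,interpolation=2))
E
```

```text
t 23.62 pos [0.5527 0.2518 0.2353] ori [-178.6   17.1 -178.9] F [ 0.3  0.  -0.3] open 0.000 q [  51.    5.  -28.   19.  -48. -152.]
```

View pics/cmp.png

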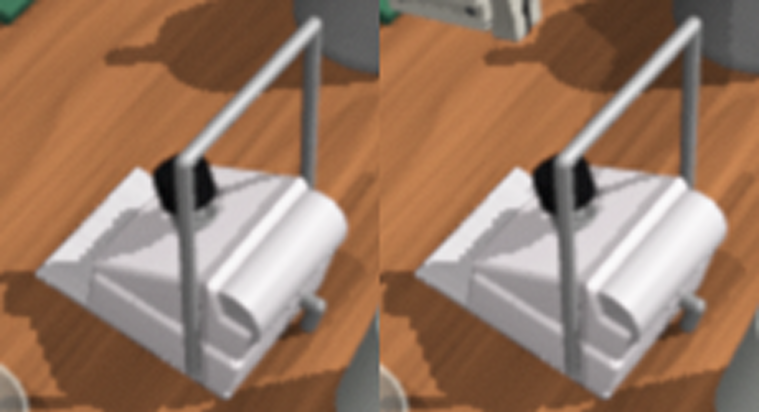

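View pics/s13.png

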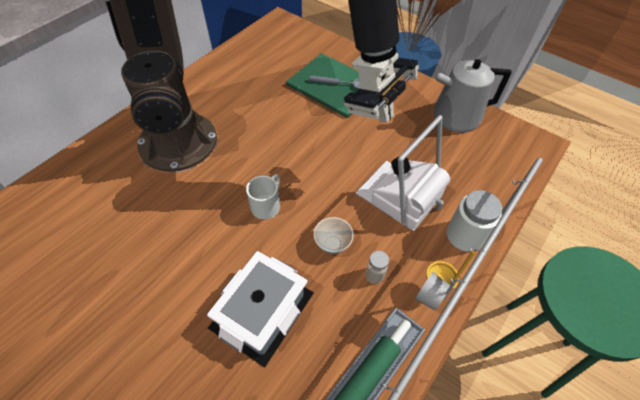

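View pics/t13.png

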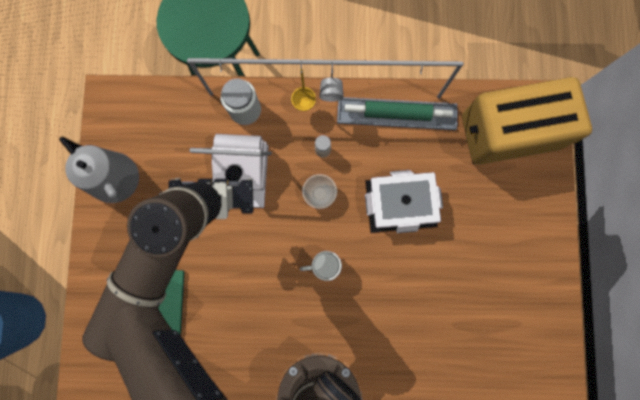

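The knob looks the same as in the first picture, so it is home. All four tabs are down, and the bowl (320,191), mug (326,265) and jar (323,146) stand where they did. The robot is clear of everything, so I hand in.

```bash
python3 -c "
from h import *
st(); print(ctrl.close_job())"
```

```text
t 23.77 pos [0.5526 0.2508 0.2326] ori [-178.4   16.9 -178.9] F [-0.5 -0.3 -0. ] open 0.000 q [  51.    6.  -28.   19.  -48. -152.]
the job is handed in; nothing more can be done
None
```

I pressed down all four tabs (near, far, left, right). I then pulled the knob about 31 mm along its axis, let it stay out by itself for about a second, and pushed it home. The job was handed in at 23.8 s; no verdict is reported.

**Last checks:**
- In the final scene and top pictures all four tabs hang down, and the bowl, mug and jar stand at the same pixels as at the start.
- The knob looks the same as in the first picture. A last light push met about 14 N, as expected against a knob already home.
- The gripper is clear of everything and the wrist force is about 0.5 N or less.

**What did not go as planned:**
- On the first approach to the pump, joint 6 stopped exactly at its range limit of -173.66 degrees. I backed off and gripped with the tool tilted 13 degrees about the jaw axis instead. No fault was reported, but I cannot tell whether touching the limit counts against the run.
- Box corner positions from the scene camera and the top camera differed by up to 8 mm. I used the top view, and the wrist camera agreed with it to about 3 pixels.

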